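Cock and trip the striker marker to stamp a batch tag

TASK

A blank copper tag is already loaded in the spring-driven marker on the pharmacy bench. Draw the blue handle straight back from the tag until you feel the hidden sear catch, without straining it against the end buffer, and let go so that the striker stays cocked; then press the red trip button gently to fire it, so that the die is driven into the tag by this one blow and not before. Leave the bottles, jar, tub and tag tray where they are.

Things in the scene. Friction and masses are not known exactly. Their poses are not given: they have to be found in the camera images.
- marker: White housing on a dark steel base, 300 x 110 mm, fixed to the table. Origin: centre of the base's underside. Its level x axis runs from the red button (rear) past the blue handle to the upright copper tag (x = +104 mm) and grey anvil (front end x = +150 mm); z up. Flat deck 75 mm above the table, 72 mm wide, x = -140 to +75 mm. The handle is drawn towards -x.
- handle: Blue upright cylinder, 18 mm diameter, 50 mm tall, its lower end 7 mm above the deck, on a stem through the deck's slot. Origin: on its axis, 24 mm below its top, 108 mm above the table; uncocked at x = +30, y = 0 mm of the marker. Slides only along the marker's x; does not turn. Let go before the sear catches, it flies forward and strikes; pushed forward past rest it meets a bumper of 0.7 N/mm.
- rest (a point): Fixed point of the marker (x = +30, y = 0, z = 108 mm): where the origin of the uncocked handle lies; the distance from it to the handle is the draw. Spring pull 6 N at no draw plus 0.12 N per mm, friction under 1 N. The sear, set by a hidden collar, catches at a draw of 22 to 56 mm. In the last 6 mm before, a slight bump (to 3 N); the button dips 4 mm and pops up. Once caught, it stays there.
- buffer (a joint): Squeeze (m) of the rubber end buffer inside the housing: 0 = untouched. The striker meets it 3 mm past the catch; from there the pull climbs 8 N per mm, so a total pull of 18 to 21 N means that the buffer is pressed and the sear has caught. More than 2.5 mm (20 N on the buffer) strains the mechanism and spoils the work.
- trip: Red round trip button, 22 mm diameter, at x = -110, y = 0 mm of the marker. Origin: centre of its top face, 89 mm above the table (14 mm above the deck) when up. Pressed straight down, travel 8 mm, 3 to 8 N; it lets a cocked striker go about 4 to 5 mm down and springs back up. Not to be pushed with more than 30 N.
- die (a joint): Travel of the brass marking die towards the copper tag (m): 0 = drawn clear as at the start, 0.005 = its full stroke into the tag. It sits tight (6 N friction) and stays where the blow leaves it. A full blow drives it at least 4 mm.
- bottle_a: Amber bottle with white cap, 44 mm diameter, 82 mm high, loose, on the left (+y) side of the marker. Origin: centre of its underside. To be left alone.
- bottle_b: Amber bottle with white cap, 40 mm diameter, 75 mm high, loose, on the right (-y) side of the marker. Origin: centre of its underside. To be left alone.
- tag_tray: Grey open tray of copper tags, 110 x 80 x 22 mm, loose, right of the marker. Origin: centre of its underside. To be left alone.
- tub: White tub with green label, 64 mm diameter, 105 mm high, loose, at the left of the table. Origin: centre of its underside. To be left alone.
- bottle_c: Amber bottle with white cap, 52 mm diameter, 100 mm high, loose, at the left of the table. Origin: centre of its underside. To be left alone.
- jar: Glass jar with steel cap, 72 mm diameter, 95 mm high, loose, at the right of the table. Origin: centre of its underside. To be left alone.

How it is judged:
By the outcome, as a careful person would: the job done as asked, in the order asked, and still so for the second after the job is handed in, with the robot touching nothing.
It also fails if it takes over 59 s, if anything falls off the work surface, if the arm or the gripper's body presses on something with over 40 N, if the wrist force passes 120 N, or if a joint passes its speed limit or range.

ROBOT

A 7-joint arm with a two-finger parallel gripper is mounted at the origin on the work surface. World frame = base frame: x ahead of the robot, y to its left, z up, the work surface at z = 0. Lengths are in m, angles in degrees, forces in N, time in s.
With the tool pointing down it reaches from about 0.4 to 0.75 m from the base axis. Payload 19.5 kg.
Tool frame: the origin (TCP) lies at the very end of the fingers, on their centre line; the grasp point (between the pads) lies 19 mm behind it; x points along the fingers, y is the direction in which the jaws open and shut, and the axes are right-handed (so a half turn about x gives the same grasp; the last joint's range is limited). The gripper opens to 85 mm and grips with 20 to 120 N. Pads are 22 mm wide; open, the fingers measure 114 mm over their backs; the gripper's body (76 mm by 85 mm) begins 54 mm behind the grasp point. The pads swing forward as they close: fully open they stand 13 mm farther back than shut.
Start: joints at [-76.816, 40.479, -1.581, 85.061, 1.261, 54.483, -4.326], TCP at [0.154, 0.554, 0.231] pointing down, gripper open.
Joint ranges: [-155.06, 155.06], [-18.47, 123.98], [-90, 86.84], [0, 140.48], [-83.41, 263.41], [0, 116], [-161.91, 161.91]. Speed limits (degrees/s): [108.29, 108.29, 147.25, 147.25, 172.46, 172.46, 172.46].

INTERFACE

Orientations are given as [roll, pitch, yaw] about the fixed x, y, z axes, in that order (R = Rz(yaw) Ry(pitch) Rx(roll)).
In Python, from workcell import r gives the robot as it stands.
- The arm moves only by the tool send_rows, never from a script. Its argument "commands" is a list that holds one entry, the list of rows, each a list of 4 numbers: the shift along the tool's x, y, z in m, then the turn about the tool's x in rad. A call has 1 to 20 rows; each row is the pose to reach, as a shift and turn from the pose commanded when the call began, along the tool's axes at that moment; what a row does not reach only later rows make up. A row lasts 1/8 s, in which the tool goes at most 62.5 mm and 10.7 degrees, less where a joint would pass 70% of its speed; a pose out of reach is approached as far as the arm can. A call with a gripper value outside its range is refused whole. "gripper" is the finger opening in m, from 0 to 0.0854, set as the call begins (left out, the last holds). The fingers move at their own pace and stop on an object; "squeeze" is the grip in N (left out, the last holds). Time passes only in rows, so rows that repeat a pose let the fingers close. It gives the time, the measured TCP pose, the force and the opening at its end, in the units of the state.
- r.get_state(): the state, without advancing time (a new reading comes with each control period).
- r.snapshot(name): name is "scene" or "top"; returns (picture, depth): 480x640x3 uint8, blue, green, red; 480x640 float32, m along the optical axis (not along the pixel's ray), 0 where there is no reading.
- r.calibration(name): a dict with "intrinsics" (3x3 intrinsics, pixels), "R" (3x3) and "t" (3): a world point X has camera coordinates R X + t. Camera axes: x right, y down, z forward; pixel columns grow to the right and rows downward; lengths in m; the calibration is good to about 2 mm. A picture is of the moment at which its call begins. calibration takes no time and is no camera call.
- r.hand_in(): hands the job in, once; it reports no verdict.
The state is a dict: "time_s": time; "qpos": joint angles; "dq": joint speeds; "joint_torque": joint torques, N m; "eef_pos": TCP position; "tcp_rot": TCP orientation; "wrist_force": force on the tool from outside, world axes, zero at the start; "moment": the same for the moment, N m; "grip_width": opening from 0.0 (shut) to 1.0 (fully open).
Only numpy, scipy, OpenCV 4.12 (cv2) and the standard library are available. Lean on these libraries where they do the work, as an engineer would, in place of code of your own. Each camera call takes 0.05 s, during which the arm holds its last target.

## Working session

There is one attempt and no reset: what is moved stays moved. The work goes in short steps, Python scripts to look and compute and a tool call to move; the robot and the scene stay as the last step left them, time stands still between calls to the robot, and variables do not carry over. Pictures are saved under pics/ and viewed, and the job is handed in when it is done.

Besides the shell and the picture viewer there is one more tool, called by a JSON object that holds its "fn" and its "kwargs". send_rows: Moves the arm, as the interface text tells. Its arguments: {"type":"object","properties":{"commands":{"type":"array","items":{"type":"array","items":{"type":"array","items":{"type":"number"}}}},"gripper":{"type":"number"},"squeeze":{"type":"number"}},"required":["commands"]}

```bash
mkdir -p pics; python3 - <<'E'
from workcell import r
import cv2,numpy as np
for n in("scene","top"):
    p,d=r.snapshot(n); cv2.imwrite(f"pics/{n}0.png",p); np.save(f"pics/{n}0.npy",d)
    c=r.calibration(n); print(n,c)
s=r.get_state(); print(s)
E
```

```text
scene {'intrinsics': array([[465.0582138 ,   0.        , 324.85774662],
       [  0.        , 465.0582138 , 240.43067255],
       [  0.        ,   0.        ,   1.        ]]), 'R': array([[ 0.33492175,  0.94218534, -0.01068703],
       [ 0.4881289 , -0.18319594, -0.85332844],
       [-0.80595136,  0.28058161, -0.5212642 ]]), 't': array([-0.18088987, -0.19383653,  1.80921295])}
top {'intrinsics': array([[566.02161438,   0.        , 320.76791292],
       [  0.        , 566.02161438, 239.32612686],
       [  0.        ,   0.        ,   1.        ]]), 'R': array([[-1.52325781e-02, -9.99880784e-01, -2.52715722e-03],
       [-9.86377541e-01,  1.54407887e-02, -1.63770966e-01],
       [ 1.63790463e-01, -1.92290331e-06, -9.86495152e-01]]), 't': array([-0.00621109,  0.58975918,  1.4726391 ])}
{'time_s': 0.1, 'qpos': array([-76.81625193,  40.50895675,  -1.58147991,  85.08149133,
         1.26134561,  54.48230068,  -4.32664271]), 'dq': array([ 0.02548858, -0.18949169,  0.06668684, -0.10564388,  0.06572185,
       -0.08838858, -0.06442436]), 'joint_torque': array([ 8.73200206e-04, -8.84290838e+01,  1.23653110e+00, -2.36450708e+01,
        1.70607440e-02,  5.11304126e-03, -5.54108362e-05]), 'eef_pos': array([0.15431494, 0.55366249, 0.23088935]), 'tcp_rot': array([ -87.0013114 ,   89.94460339, -102.57531148]), 'wrist_force': array([ 0.0639539 , -0.42741925,  0.1453329 ]), 'moment': array([ 0.07656495,  0.01986893, -0.01116915]), 'grip_width': 0.9975895095608512}
```

View pics/top0.png

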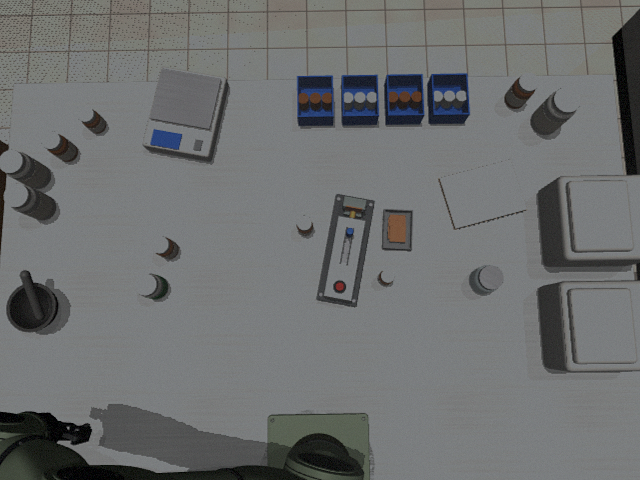

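View pics/scene0.png

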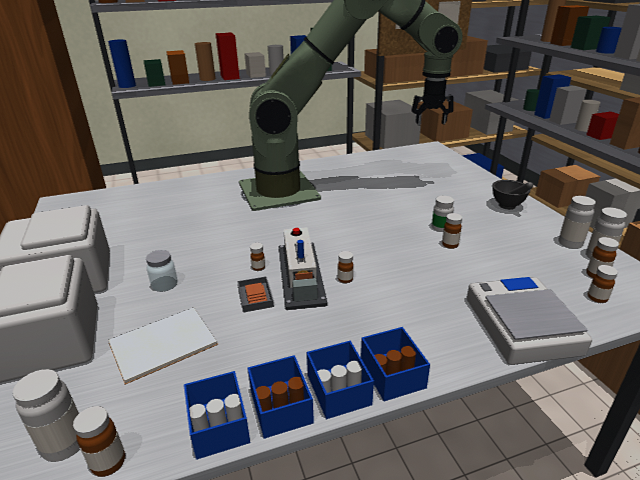

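```bash
python3 - <<'E'
import cv2
p=cv2.imread("pics/top0.png")[185:315,280:420]; p=cv2.convertScaleAbs(p,alpha=1.8)
cv2.imwrite("pics/topc.png",cv2.resize(p,(640,594),interpolation=cv2.INTER_CUBIC))
p=cv2.imread("pics/scene0.png")[215:315,235:365]
cv2.imwrite("pics/scc.png",cv2.resize(p,(780,600),interpolation=cv2.INTER_CUBIC))
E
```

```text
(no output)
```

View pics/topc.png

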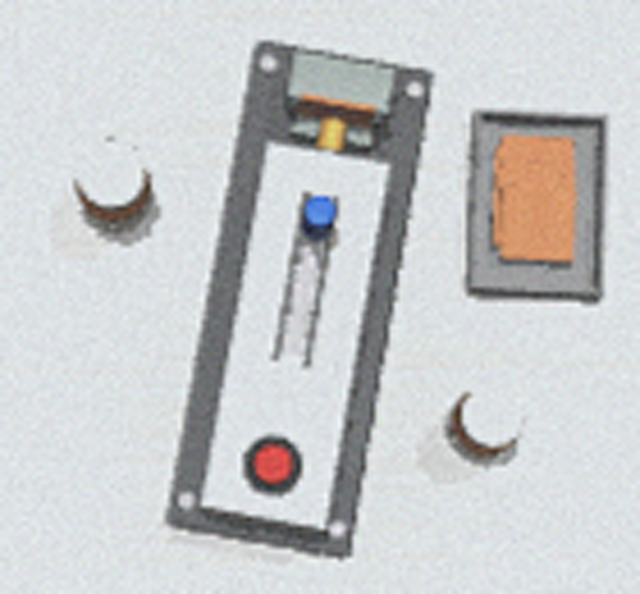

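View pics/scc.png

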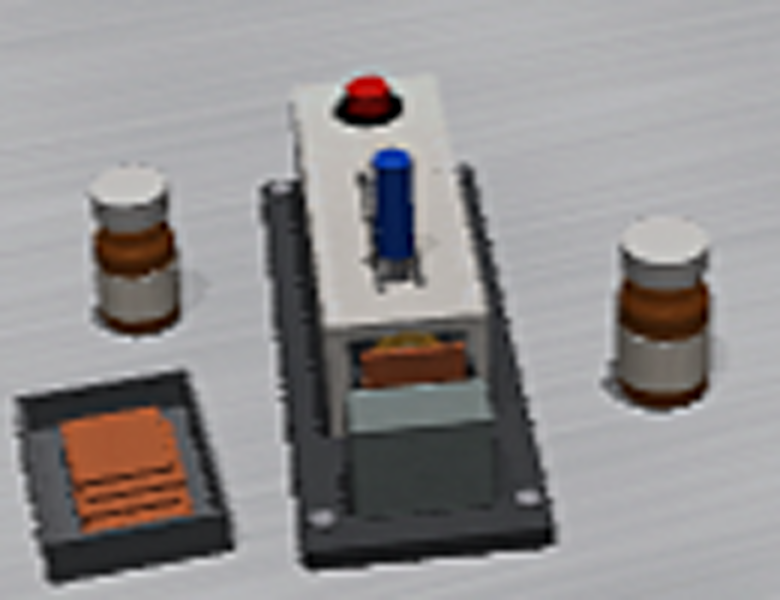

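```bash
cat > h.py <<'E'
import numpy as np,cv2
from workcell import r
def unp(n,u,v,z):
    c=r.calibration(n);K,R,t=c["intrinsics"],c["R"],c["t"]
    d=R.T@np.linalg.solve(K,[u,v,1.]);o=-R.T@t
    return o+d*(z-o[2])/d[2]
def proj(n,X):
    c=r.calibration(n);q=c["intrinsics"]@(c["R"]@np.asarray(X)+c["t"]);return q[:2]/q[2]
E
python3 - <<'E'
from h import *
f=lambda x,y:(280+(x+.5)/4.571-.5,185+(y+.5)/4.571-.5)
for nm,x,y,z in [("handle",321,211,.132),("button",273,463,.089),("deckFL",267,141,.075),("deckFR",388,162,.075),("deckRL",202,507,.075),("deckRR",326,529,.075),("botA",113,172,.082),("botB",489,418,.075)]:
    print(nm,unp("top",*f(x,y),z).round(4))
p=cv2.imread("pics/top0.png").astype(int);d=np.load("pics/top0.npy")
b,g,rr=p[...,0],p[...,1],p[...,2]
for nm,m,z in [("blue",(b>rr+50),.132),("blue bright",(b>rr+50)&(b>120),.132),("red",(rr>b+60)&(rr>g+60),.089)]:
    m=m.copy();m[:200]=0;m[310:]=0;m[:,:300]=0;m[:,375:]=0
    v,u=np.nonzero(m);print(nm,len(u),u.mean(),v.mean(),unp("top",u.mean(),v.mean(),z),np.median(d[m]))
p=cv2.imread("pics/scene0.png").astype(int)
b,g,rr=p[...,0],p[...,1],p[...,2]
for nm,m,z in [("blue",(b>rr+50),.115),("red",(rr>b+100)&(rr>g+100),.085)]:
    m=m.copy();m[:215]=0;m[270:]=0;m[:,:280]=0;m[:,330:]=0
    v,u=np.nonzero(m);print("scene",nm,len(u),u.min(),u.max(),v.min(),v.max(),u.mean(),v.mean(),unp("scene",u.mean(),v.mean(),z))
E
```

```text
handle [ 0.5967 -0.0896  0.132 ]
button [ 0.4604 -0.0614  0.089 ]
deckFL [ 0.6488 -0.0622  0.075 ]
deckFR [ 0.6353 -0.1322  0.075 ]
deckRL [ 0.4371 -0.0209  0.075 ]
deckRR [ 0.4236 -0.0911  0.075 ]
botA [0.6305 0.0274 0.082 ]
botB [ 0.4853 -0.1857  0.075 ]
blue 32 349.5 230.5 [ 0.59736686 -0.08876465  0.132     ] 1.4407272
blue bright 21 349.76190476190476 230.61904761904762 [ 0.59704863 -0.08942364  0.132     ] 1.4410049
red 43 339.1162790697674 286.0232558139535 [ 0.4600452  -0.06078505  0.089     ] 1.461697
scene blue 96 297 303 240 257 300.1666666666667 248.53125 [ 0.60756178 -0.09219915  0.115     ]
scene red 17 293 298 228 230 295.6470588235294 229.05882352941177 [ 0.45375107 -0.06048913  0.085     ]
```

```bash
cat >> h.py <<'E'
from scipy.spatial.transform import Rotation as Ro
YAW=-11.2
H=np.array([.5970,-.0894,.108]); A=np.radians(YAW)
MX=np.array([np.cos(A),np.sin(A),0]);MY=np.array([-np.sin(A),np.cos(A),0])
def rep(tgt=None):
    s=r.get_state();R=Ro.from_euler('xyz',s["tcp_rot"],degrees=True).as_matrix();e=s["eef_pos"];f=s["wrist_force"]
    print("t",s["time_s"],"q",s["qpos"].round(1),"grip",s["grip_width"]*85.4)
    print("R",R.round(3).tolist());
    d=e-H;print("rel rest: mx %.1f my %.1f z %.1f"%(d@MX*1e3,d@MY*1e3,e[2]*1e3),"F mx %.2f my %.2f z %.2f"%(f@MX,f@MY,f[2]))
    yt=MY if R[:,1]@MY>0 else -MY
    a=np.arctan2(np.dot(np.cross(R[:,1],yt),R[:,0]),R[:,1]@yt);print("turn rad",a,"tool MX",(R.T@MX).round(3),"tool MY",(R.T@MY).round(3))
    if tgt is not None: print("shift",(R.T@(np.array(tgt)-e)).round(4))
E
python3 -c "
from h import *
rep([.597,-.0894,.20])"
```

```text
t 0.1 q [-76.8  40.5  -1.6  85.1   1.3  54.5  -4.3] grip 85.1941441164967
R [[-0.0, 0.268, 0.963], [-0.001, 0.963, -0.268], [-1.0, -0.001, 0.0]]
rel rest: mx -559.2 my 544.8 z 230.9 F mx 0.15 my -0.41 z 0.15
turn rad -0.07634071410857553 tool MX [-0.     0.076  0.997] tool MY [-0.001  0.997 -0.076]
shift [ 0.0314 -0.5006  0.5991]
```

{"fn": "send_rows", "kwargs": {"commands": [[[0,-0.01,0.012,0],[0,-0.03,0.036,0],[0,-0.055,0.066,-0.01],[0,-0.085,0.102,-0.02],[0,-0.115,0.138,-0.03],[0,-0.145,0.174,-0.04],[0,-0.175,0.21,-0.05],[0,-0.205,0.246,-0.06],[0,-0.235,0.282,-0.07],[0,-0.265,0.318,-0.076],[0,-0.295,0.354,-0.076],[0,-0.325,0.39,-0.076],[0,-0.355,0.425,-0.076],[0,-0.385,0.461,-0.076],[0,-0.415,0.497,-0.076],[0,-0.44,0.527,-0.076],[0,-0.465,0.557,-0.076],[0.01,-0.485,0.58,-0.076],[0.02,-0.496,0.593,-0.076],[0.03,-0.5006,0.599,-0.076]]], "gripper": 0.05}}

```text
time_s: 2.6
eef_pos: [0.5967, -0.0897, 0.2006]
tcp_rot: [-169.3, 90.0, 179.5]
wrist_force: [0.5, -0.1, -0.2]
grip_width: 0.585
```

```bash
python3 -c "
from h import *
rep([.597,-.0894,.094])
for n,a in (('scene',(200,300,230,360)),('top',(180,320,280,420))):
    p,d=r.snapshot(n); p=p[a[0]:a[1],a[2]:a[3]]; cv2.imwrite('pics/%s1.png'%n,cv2.resize(p,None,fx=4.5,fy=4.5,interpolation=cv2.INTER_CUBIC))
"
```

```text
t 2.6 q [10.2 45.2 -9.8 81.   8.5 54.6 77. ] grip 49.932499666441565
R [[-0.001, 0.195, 0.981], [0.0, 0.981, -0.195], [-1.0, -0.0, -0.001]]
rel rest: mx -0.2 my -0.4 z 200.6 F mx 0.56 my -0.04 z -0.22
turn rad -0.0007760593630430006 tool MX [-0.001  0.001  1.   ] tool MY [-0.     1.    -0.001]
shift [0.1066 0.0004 0.0003]
```

View pics/scene1.png

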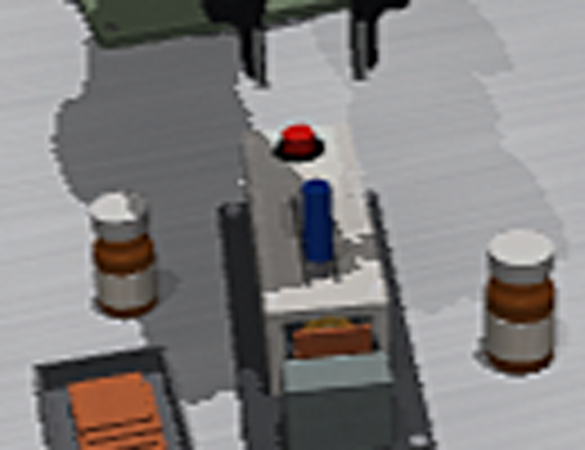

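The fingers stand above the handle, straddling it (blue at crop px 317,220; finger tips at 262 and 358). Descending.

{"fn": "send_rows", "kwargs": {"commands": [[[0.015,0,0,0],[0.035,0,0,0],[0.055,0,0,0],[0.075,0,0,0],[0.09,0,0,0],[0.1,0,0,0],[0.106,0,0,0],[0.106,0,0,0],[0.106,0,0,0]]]}}

```text
time_s: 3.82
eef_pos: [0.5972, -0.0892, 0.0958]
tcp_rot: [-3.4, 90.0, -14.7]
wrist_force: [0.3, 0.8, 0.7]
grip_width: 0.585
```

```bash
python3 -c "
from h import *
rep([.597,-.0894,.094])
p,d=r.snapshot('scene'); p=p[200:300,230:360]; cv2.imwrite('pics/scene2.png',cv2.resize(p,None,fx=6,fy=6,interpolation=cv2.INTER_CUBIC))
"
```

```text
t 3.825 q [ 9.5 53.  -8.5 86.8 10.4 40.9 75.3] grip 49.98478012486917
R [[0.001, 0.195, 0.981], [-0.0, 0.981, -0.195], [-1.0, -0.0, 0.001]]
rel rest: mx 0.1 my 0.2 z 95.8 F mx 0.10 my 0.83 z 0.68
turn rad -0.0003947950126184413 tool MX [0.001 0.    1.   ] tool MY [-0.  1. -0.]
shift [ 0.0018 -0.0002 -0.0001]
```

View pics/scene2.png

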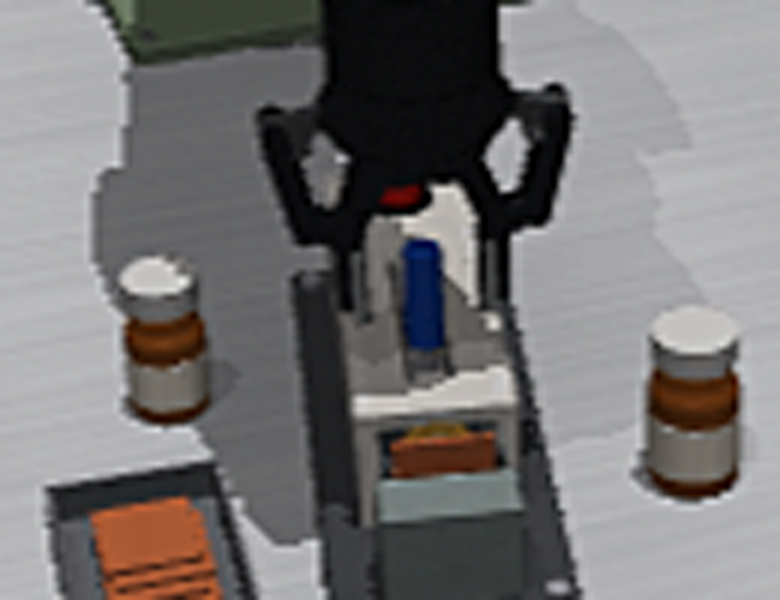

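{"fn": "send_rows", "kwargs": {"commands": [[[0,0,0,0],[0,0,0,0],[0,0,0,0],[0,0,0,0],[0,0,0,0],[0,0,0,0]]], "gripper": 0.0, "squeeze": 25}}

```text
time_s: 4.62
eef_pos: [0.5971, -0.0892, 0.0955]
tcp_rot: [-10.4, 90.0, -21.6]
wrist_force: [-1.3, -0.4, 4.9]
grip_width: 0.202
```

```bash
python3 -c "
from h import *
rep()"
```

```text
t 4.625 q [ 9.5 53.  -8.5 86.8 10.4 40.9 75.3] grip 17.245830044501776
R [[0.0, 0.195, 0.981], [-0.0, 0.981, -0.195], [-1.0, -0.0, 0.0]]
rel rest: mx 0.1 my 0.2 z 95.5 F mx -1.19 my -0.65 z 4.85
turn rad -0.00036433697695256164 tool MX [0. 0. 1.] tool MY [-0.  1. -0.]
```

{"fn": "send_rows", "kwargs": {"commands": [[[0,0,0,0],[0,0,0,0],[0,0,-0.002,0],[0,0,-0.005,0],[0,0,-0.009,0],[0,0,-0.013,0],[0,0,-0.015,0],[0,0,-0.015,0]]], "squeeze": 70}}

```text
time_s: 5.62
eef_pos: [0.5831, -0.0864, 0.0957]
tcp_rot: [3.5, 89.9, -7.7]
wrist_force: [6.6, -1.7, 2.9]
grip_width: 0.189
```

```bash
python3 -c "
from h import *
rep()"
```

```text
t 5.625 q [ 9.4 52.  -8.3 90.1 10.5 38.5 74.8] grip 16.148239011707567
R [[0.002, 0.195, 0.981], [-0.0, 0.981, -0.195], [-1.0, 0.0, 0.002]]
rel rest: mx -14.2 my 0.2 z 95.7 F mx 6.85 my -0.35 z 2.90
turn rad -0.00040004682358595945 tool MX [0.002 0.    1.   ] tool MY [ 0.  1. -0.]
```

{"fn": "send_rows", "kwargs": {"commands": [[[0,0,-0.002,0],[0,0,-0.004,0],[0,0,-0.006,0],[0,0,-0.006,0]]]}}

```text
time_s: 6.12
eef_pos: [0.5778, -0.0853, 0.0957]
tcp_rot: [5.1, 89.8, -6.1]
wrist_force: [9.3, -3.1, 0.7]
grip_width: 0.192
```

{"fn": "send_rows", "kwargs": {"commands": [[[0,0,-0.001,0],[0,0,-0.002,0],[0,0,-0.002,0]]]}}

```text
time_s: 6.5
eef_pos: [0.5756, -0.0849, 0.0957]
tcp_rot: [4.1, 89.8, -7.1]
wrist_force: [9.7, -2.8, 2.7]
grip_width: 0.191
```

{"fn": "send_rows", "kwargs": {"commands": [[[0,0,-0.001,0],[0,0,-0.002,0],[0,0,-0.002,0]]]}}

```text
time_s: 6.88
eef_pos: [0.5737, -0.0845, 0.0957]
tcp_rot: [4.7, 89.8, -6.5]
wrist_force: [8.2, -2.4, 1.8]
grip_width: 0.193
```

{"fn": "send_rows", "kwargs": {"commands": [[[0,0,-0.001,0],[0,0,-0.002,0],[0,0,-0.002,0]]]}}

```text
time_s: 7.25
eef_pos: [0.5718, -0.0841, 0.0957]
tcp_rot: [5.1, 89.8, -6.2]
wrist_force: [9.8, -2.5, 1.1]
grip_width: 0.191
```

{"fn": "send_rows", "kwargs": {"commands": [[[0,0,-0.001,0],[0,0,-0.002,0],[0,0,-0.002,0]]]}}

```text
time_s: 7.62
eef_pos: [0.5699, -0.0837, 0.0957]
tcp_rot: [4.9, 89.8, -6.3]
wrist_force: [10.4, -2.3, 1.6]
grip_width: 0.195
```

{"fn": "send_rows", "kwargs": {"commands": [[[0,0,-0.001,0],[0,0,-0.002,0],[0,0,-0.002,0]]]}}

```text
time_s: 8.0
eef_pos: [0.5679, -0.0833, 0.0957]
tcp_rot: [5.3, 89.8, -5.9]
wrist_force: [10.6, -1.7, 1.2]
grip_width: 0.189
```

{"fn": "send_rows", "kwargs": {"commands": [[[0,0,-0.001,0],[0,0,-0.002,0],[0,0,-0.002,0]]]}}

```text
time_s: 8.38
eef_pos: [0.566, -0.0829, 0.0957]
tcp_rot: [5.8, 89.8, -5.5]
wrist_force: [9.8, -1.5, 0.9]
grip_width: 0.191
```

{"fn": "send_rows", "kwargs": {"commands": [[[0,0,-0.001,0],[0,0,-0.002,0],[0,0,-0.002,0]]]}}

```text
time_s: 8.75
eef_pos: [0.564, -0.0825, 0.0957]
tcp_rot: [6.3, 89.8, -4.9]
wrist_force: [10.1, -2.0, 1.0]
grip_width: 0.19
```

{"fn": "send_rows", "kwargs": {"commands": [[[0,0,-0.001,0],[0,0,-0.002,0],[0,0,-0.002,0]]]}}

```text
time_s: 9.12
eef_pos: [0.562, -0.0821, 0.0957]
tcp_rot: [5.6, 89.8, -5.6]
wrist_force: [9.9, -2.1, 1.4]
grip_width: 0.191
```

{"fn": "send_rows", "kwargs": {"commands": [[[0,0,-0.001,0],[0,0,-0.002,0],[0,0,-0.002,0]]]}}

```text
time_s: 9.5
eef_pos: [0.5606, -0.0818, 0.0957]
tcp_rot: [6.2, 89.7, -5.0]
wrist_force: [14.2, -2.1, -2.9]
grip_width: 0.19
```

{"fn": "send_rows", "kwargs": {"commands": [[[0,0,-0.001,0],[0,0,-0.001,0],[0,0,-0.001,0]]]}}

```text
time_s: 9.88
eef_pos: [0.5601, -0.0817, 0.0957]
tcp_rot: [6.2, 89.7, -5.0]
wrist_force: [17.0, -4.6, -5.7]
grip_width: 0.195
```

{"fn": "send_rows", "kwargs": {"commands": [[[0,0,-0.0005,0],[0,0,-0.0005,0],[0,0,-0.0005,0]]]}}

```text
time_s: 10.25
eef_pos: [0.5599, -0.0817, 0.0957]
tcp_rot: [6.0, 89.6, -5.2]
wrist_force: [19.8, -2.9, -6.1]
grip_width: 0.191
```

```bash
python3 -c "
from h import *
rep()"
```

```text
t 10.25 q [ 9.1 50.4 -7.9 95.6 10.8 34.4 73.9] grip 16.332394526045007
R [[0.006, 0.195, 0.981], [-0.001, 0.981, -0.195], [-1.0, 0.001, 0.006]]
rel rest: mx -37.9 my 0.3 z 95.7 F mx 20.03 my 0.97 z -6.10
turn rad -0.0004797496744401547 tool MX [0.006 0.    1.   ] tool MY [ 0.001  1.    -0.   ]
```

{"fn": "send_rows", "kwargs": {"commands": [[[0,0,0.001,0],[0,0,0.002,0],[0,0,0.003,0],[0,0,0.003,0]]]}}

```text
time_s: 10.75
eef_pos: [0.5617, -0.082, 0.0957]
tcp_rot: [6.2, 89.8, -5.0]
wrist_force: [10.0, -2.1, 0.8]
grip_width: 0.195
```

{"fn": "send_rows", "kwargs": {"commands": [[[0,0,0.001,0],[0,0,0.002,0],[0,0,0.002,0]]]}}

```text
time_s: 11.12
eef_pos: [0.5636, -0.0824, 0.0957]
tcp_rot: [6.2, 89.8, -5.0]
wrist_force: [10.2, -2.1, 0.8]
grip_width: 0.191
```

```bash
python3 -c "
from h import *
rep()"
```

```text
t 11.125 q [ 9.2 50.7 -8.  94.6 10.7 35.3 74.1] grip 16.33645017470985
R [[0.004, 0.195, 0.981], [-0.0, 0.981, -0.195], [-1.0, 0.0, 0.004]]
rel rest: mx -34.1 my 0.3 z 95.7 F mx 10.40 my -0.05 z 0.75
turn rad -0.00045460598049163316 tool MX [0.004 0.    1.   ] tool MY [ 0.  1. -0.]
```

{"fn": "send_rows", "kwargs": {"commands": [[[0,0,0.0005,0],[0,0,0.001,0],[0,0,0.001,0]]]}}

```text
time_s: 11.5
eef_pos: [0.5642, -0.0826, 0.0957]
tcp_rot: [5.4, 89.8, -5.8]
wrist_force: [8.0, -2.2, 2.5]
grip_width: 0.193
```

{"fn": "send_rows", "kwargs": {"commands": [[[0,0,0.0005,0],[0,0,0.001,0],[0,0,0.001,0]]]}}

```text
time_s: 11.88
eef_pos: [0.5644, -0.0826, 0.0956]
tcp_rot: [7.2, 89.9, -4.0]
wrist_force: [1.8, -0.9, 7.7]
grip_width: 0.193
```

Pull has dropped to about 2 N while the handle stopped moving: the sear holds. Opening.

{"fn": "send_rows", "kwargs": {"commands": [[[0,0,0,0],[0,0,0,0],[0,0,0,0],[0,0,0,0],[0,0,0,0]]], "gripper": 0.05, "squeeze": 25}}

```text
time_s: 12.5
eef_pos: [0.5641, -0.0827, 0.0953]
tcp_rot: [-139.4, 90.0, -150.7]
wrist_force: [0.5, 0.3, -0.6]
grip_width: 0.588
```

{"fn": "send_rows", "kwargs": {"commands": [[[-0.01,0,0,0],[-0.03,0,0,0],[-0.055,0,0,0],[-0.08,0,0,0],[-0.1,0,0,0],[-0.105,0,0,0],[-0.105,0,0,0]]]}}

```text
time_s: 13.38
eef_pos: [0.564, -0.0826, 0.2002]
tcp_rot: [-109.4, 90.0, -120.6]
wrist_force: [0.1, -0.7, 0.0]
grip_width: 0.588
```

```bash
python3 -c "
from h import *
T=H-.140*MX; T[2]=.13
print(T); rep([.4600,-.0612,.13])
p,d=r.snapshot('scene'); p=p[200:300,230:360]; cv2.imwrite('pics/scene3.png',cv2.resize(p,None,fx=6,fy=6,interpolation=cv2.INTER_CUBIC))
"
```

```text
[ 0.45966628 -0.06220719  0.13      ]
t 13.375 q [10.1 42.3 -9.8 88.5  8.6 50.  76. ] grip 50.176694420690005
R [[-0.0, 0.195, 0.981], [-0.0, 0.981, -0.195], [-1.0, -0.0, -0.0]]
rel rest: mx -33.7 my 0.2 z 200.2 F mx 0.26 my -0.67 z 0.05
turn rad -0.0003308677056345981 tool MX [-0.  0.  1.] tool MY [-0.  1. -0.]
shift [ 0.0702  0.0008 -0.1062]
```

View pics/scene3.png

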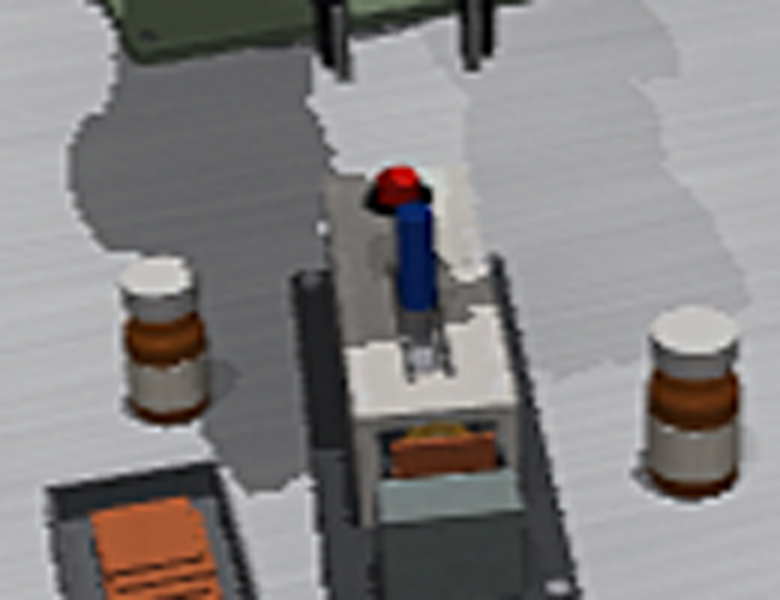

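Cocked: the handle (415,260) stands well back in its slot, tag and die unchanged. Now above the button with shut fingers.

{"fn": "send_rows", "kwargs": {"commands": [[[0,0,-0.01,0],[0,0,-0.03,0],[0,0,-0.055,0],[0,0,-0.08,0],[0,0.001,-0.1,0],[0.01,0.001,-0.106,0],[0.03,0.001,-0.106,0],[0.05,0.001,-0.106,0],[0.065,0.001,-0.106,0],[0.07,0.001,-0.106,0],[0.07,0.001,-0.106,0]]], "gripper": 0.0}}

```text
time_s: 14.8
eef_pos: [0.46, -0.061, 0.1304]
tcp_rot: [-164.7, 90.0, -175.9]
wrist_force: [-0.9, -1.1, 0.8]
grip_width: 0.0
```

```bash
python3 -c "
from h import *
rep([.4600,-.0612,.094])
p,d=r.snapshot('scene'); p=p[180:280,230:360]; cv2.imwrite('pics/scene4.png',cv2.resize(p,None,fx=6,fy=6,interpolation=cv2.INTER_CUBIC))
"
```

```text
t 14.8 q [  7.7  41.3  -7.2 114.3  11.3  25.   70.8] grip 0.007225716908208245
R [[-0.0, 0.195, 0.981], [-0.0, 0.981, -0.195], [-1.0, -0.0, -0.0]]
rel rest: mx -139.9 my 1.2 z 130.4 F mx -0.65 my -1.23 z 0.82
turn rad -0.0003373304856642599 tool MX [-0.  0.  1.] tool MY [-0.  1. -0.]
shift [ 0.0364 -0.0002  0.0001]
```

View pics/scene4.png

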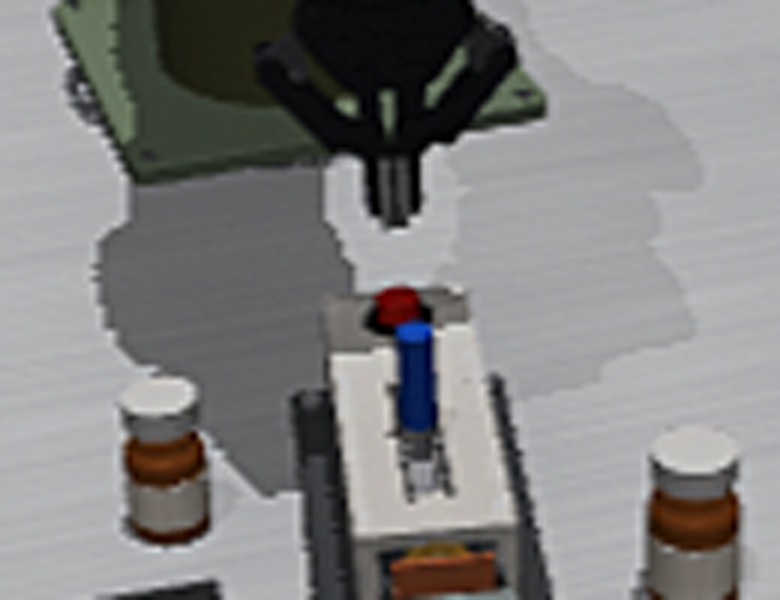

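Tips (395,222) are directly above the button (400,300). Pressing down in stages.

{"fn": "send_rows", "kwargs": {"commands": [[[0.01,0,0,0],[0.022,0,0,0],[0.032,0,0,0],[0.038,0,0,0],[0.038,0,0,0]]]}}

```text
time_s: 15.48
eef_pos: [0.4601, -0.061, 0.0919]
tcp_rot: [-163.8, 90.0, -175.0]
wrist_force: [-0.2, -0.0, 0.8]
grip_width: 0.001
```

{"fn": "send_rows", "kwargs": {"commands": [[[0.0015,0,0,0],[0.003,0,0,0],[0.003,0,0,0]]]}}

```text
time_s: 15.85
eef_pos: [0.4603, -0.0611, 0.0894]
tcp_rot: [-54.6, 90.0, -65.8]
wrist_force: [0.1, -0.0, 0.3]
grip_width: -0.003
```

{"fn": "send_rows", "kwargs": {"commands": [[[0.001,0,0,0],[0.002,0,0,0],[0.003,0,0,0],[0.003,0,0,0]]]}}

```text
time_s: 16.35
eef_pos: [0.4604, -0.0611, 0.0865]
tcp_rot: [-21.1, 90.0, -32.3]
wrist_force: [-0.8, -0.0, 6.0]
grip_width: -0.003
```

{"fn": "send_rows", "kwargs": {"commands": [[[0.001,0,0,0],[0.0015,0,0,0],[0.0015,0,0,0]]]}}

```text
time_s: 16.73
eef_pos: [0.4604, -0.0611, 0.0849]
tcp_rot: [-29.2, 90.0, -40.4]
wrist_force: [0.3, -0.9, 2.4]
grip_width: 0.007
```

```bash
python3 -c "
from h import *
rep()
p,d=r.snapshot('scene'); p=p[180:280,230:360]; cv2.imwrite('pics/scene5.png',cv2.resize(p,None,fx=6,fy=6,interpolation=cv2.INTER_CUBIC))
"
```

```text
t 16.725 q [  6.5  46.5  -5.2 116.3  12.5  17.7  69.8] grip 0.5702007314516793
R [[0.0, 0.195, 0.981], [-0.0, 0.981, -0.195], [-1.0, -0.0, 0.0]]
rel rest: mx -139.5 my 1.3 z 84.9 F mx 0.49 my -0.85 z 2.42
turn rad -0.00037460473601795135 tool MX [0. 0. 1.] tool MY [-0.  1. -0.]
```

View pics/scene5.png

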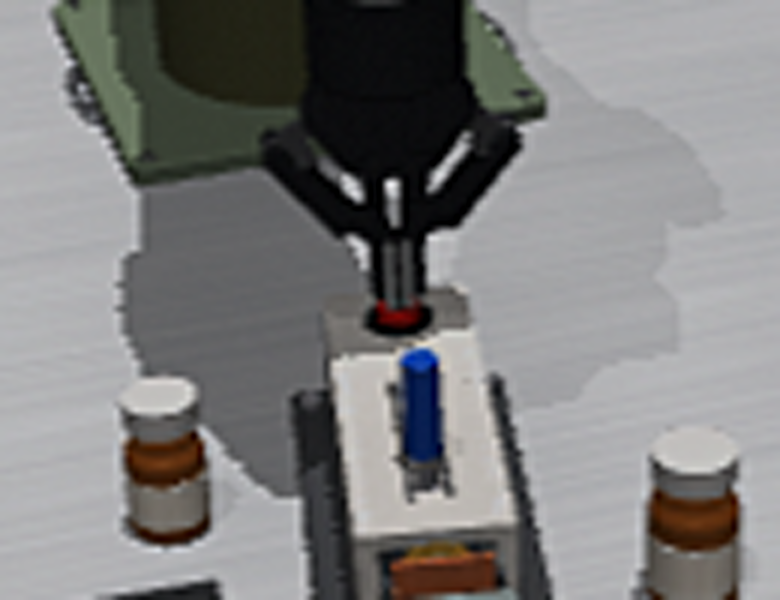

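The handle has shot forward (top now at 420,358). Withdrawing straight up and checking.

{"fn": "send_rows", "kwargs": {"commands": [[[-0.004,0,0,0],[-0.015,0,0,0],[-0.04,0,0,0],[-0.07,0,0,0],[-0.1,0,0,0],[-0.12,0,0,0],[-0.12,0,0,0],[-0.12,0,0,0]]]}}

```text
time_s: 17.77
eef_pos: [0.4601, -0.0611, 0.2046]
tcp_rot: [-157.2, 90.0, -168.4]
wrist_force: [-0.9, 0.0, -0.2]
grip_width: -0.0
```

```bash
python3 -c "
from h import *
rep()
for n,a in (('scene',(200,300,230,360)),('top',(180,310,280,420))):
    p,d=r.snapshot(n); cv2.imwrite('pics/%s6full.png'%n,p); p=p[a[0]:a[1],a[2]:a[3]]; cv2.imwrite('pics/%s6.png'%n,cv2.resize(p,None,fx=4.5,fy=4.5,interpolation=cv2.INTER_CUBIC))
q=cv2.imread('pics/scene0.png')[235:305,275:345]; p=cv2.imread('pics/scene6full.png')[235:305,275:345]
cv2.imwrite('pics/cmp.png',cv2.resize(np.hstack([q,p]),(800,400),interpolation=cv2.INTER_CUBIC))
"
```

```text
t 17.775 q [  9.5  33.9  -9.9 109.3   9.1  37.6  72.8] grip -0.035694158064324195
R [[-0.0, 0.195, 0.981], [-0.0, 0.981, -0.195], [-1.0, -0.0, -0.0]]
rel rest: mx -139.8 my 1.2 z 204.6 F mx -0.84 my -0.12 z -0.24
turn rad -0.0003652209129718197 tool MX [-0.  0.  1.] tool MY [-0.  1. -0.]
```

View pics/scene6.png

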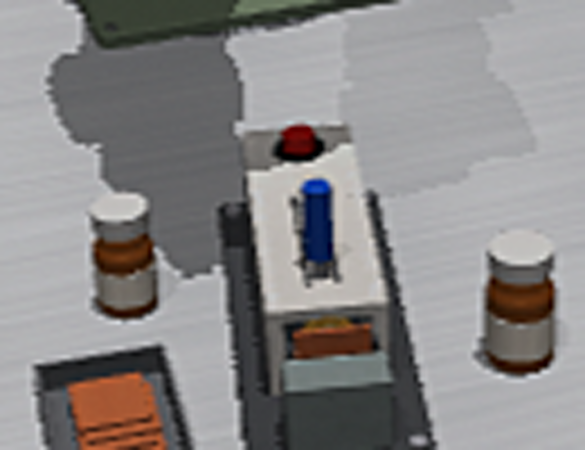

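View pics/cmp.png

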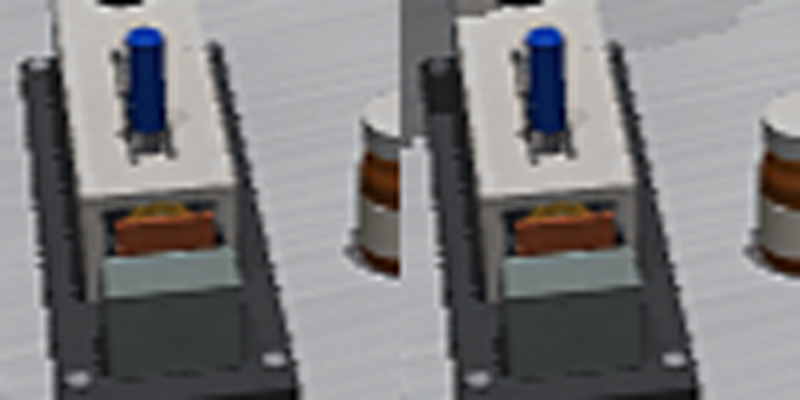

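View pics/top6.png

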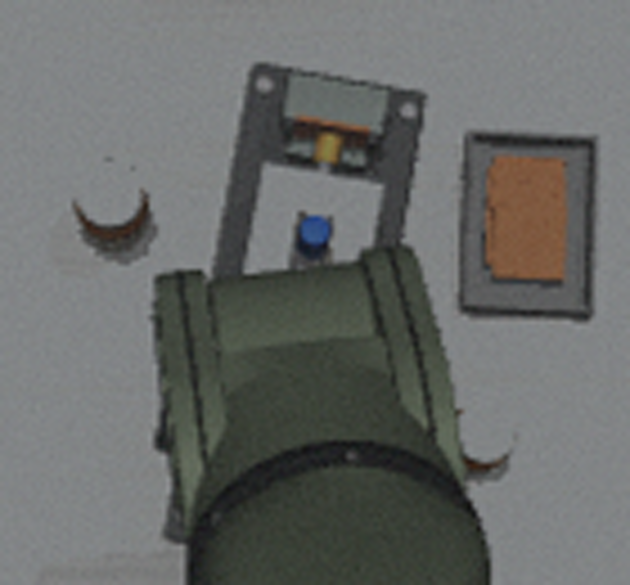

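```bash
python3 -c "
import cv2,numpy as np
q=cv2.imread('pics/top0.png')[195:240,330:375]; p=cv2.imread('pics/top6full.png')[195:240,330:375]
cv2.imwrite('pics/cmp2.png',cv2.convertScaleAbs(cv2.resize(np.hstack([q,p]),(800,400),interpolation=cv2.INTER_CUBIC),alpha=1.8))
"
```

```text
(no output)
```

View pics/cmp2.png

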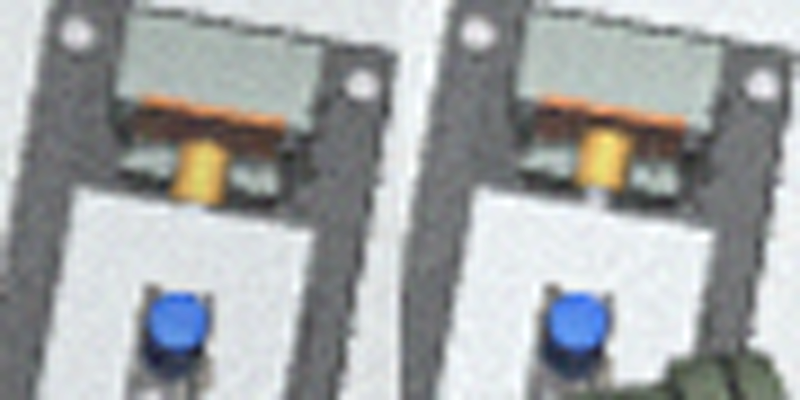

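The die (brass, 205,170 before; 605,157 after) has moved into the tag by about 1.5–2 px, or 4–5 mm. The handle is back at rest.

```bash
python3 -c "
from workcell import r
print(r.hand_in())"
```

```text
the job is handed in; nothing more can be done
None
```

The marker was cocked once and fired once with the trip button. The camera shows the die has moved about 4–5 mm into the tag. The job was handed in at about 18 s.

- **Cocking:** I gripped the handle and drew it back to about 38 mm. There the pull read 20 N, which puts roughly 1.1 mm on the buffer, inside the 2.5 mm limit. I did not make out the sear's bump separately on the way back, so I took the buffer contact as the sign of the catch.
- **Letting go:** I eased the handle forward to about 33.5 mm. The pull dropped to about 2 N and the handle stopped moving, so the sear was holding before I opened the fingers. The picture then showed the striker still cocked and the die unmoved.
- **Firing:** I pressed the button with shut fingers about 4 mm down; the highest reading was 6 N. The handle flew forward, and I withdrew straight up.
- **Last checks:** The handle is back at its rest position. The die travel is read from the top camera at about 2.4 mm per pixel, so it is only good to about 1–2 mm. Bottle A and the tag tray look unmoved, as does bottle B in the scene view; in the top view the arm partly hid it. The tub, bottle C and jar were not checked again. The arm passed well above the tub and bottle C at the left, and did not go near the jar.

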